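# Put the probe thermometers away in their storage tubes

## Robot

A 6-joint arm with a two-finger parallel gripper is mounted at the origin on a cart in front of the work surface, level with it; the furniture and walls round the work are solid. World frame = base frame: x ahead of the robot, y to its left, z up, the work surface at z = 0. Lengths are in m, angles in rad, forces in N, time in s.
With the tool pointing down it reaches from about 0.35 to 0.85 m from the base axis. Payload 8.1 kg.
Tool frame: the origin (TCP) lies on the centre line of the jaws, within the pads' length; the fingertips stand robot.tip_reach ahead of it and the grasp point (between the pads) lies 5 mm behind it (robot.tip_reach is the distance from the TCP to the fingertips, in m); z points along the fingers, y is the direction in which the jaws open and shut (so a half turn about z gives the same grasp; the last joint's range is limited). The gripper opens to 93 mm and grips with 3 to 60 N. Pads are 15 mm wide; open, the fingers measure 128 mm over their backs; the gripper's body (75 mm by 188 mm) begins 65 mm behind the grasp point.
Start: joints at [1.026, 0.13, 1.488, -0, 1.523, -0.085], TCP at [0.266, 0.538, 0.233] pointing down, gripper open.
Joint ranges: [-2.96, 2.96], [-0.89, 2.26], [0.02, 2.5], [-1.34, 4.48], [0, 2.73], [-2.66, 2.66]. Speed limits (rad/s): [2.39, 2.39, 2.79, 3.14, 3.14, 3.14].

## Interface

Orientations are given as a rotation vector (axis times angle).
In Python, from plant import sensors, read_camera, robot gives the robot as it stands.
- The arm moves only by the tool play_rows, never from a script. Its argument "series" is a list that holds one entry, the list of rows, each a list of 5 numbers: the closure, from -1 (fully open) to 1 (shut), then the shift along the world's x, y, z in m, then the turn about the world's z in rad. A call has 1 to 8 rows; each row is the pose to reach, as a shift and turn from the pose commanded when the call began; what a row does not reach only later rows make up. A row lasts 1/10 s, in which the tool goes at most 50 mm and 8.59 degrees, less where a joint would pass 70% of its speed; a pose out of reach is approached as far as the arm can. A call with a gripper value outside its range is refused whole. The fingers move at their own pace and stop on an object; "force" is the grip in N (left out, the last holds). Time passes only in rows, so rows that repeat a pose let the fingers close. It gives the time, the measured TCP pose, the force and the opening at its end, in the units of the state.
- sensors.read_state(): the state, without advancing time (a new reading comes with each control period).
- read_camera(name): name is "side" or "top"; returns a dict with "color" (400x640x3 uint8, red, green, blue), "range_z" (400x640 float32, m along the optical axis (not along the pixel's ray), 0 where there is no reading), "intrinsics" (3x3 intrinsics, pixels), "rvec" (rotation vector, rad) and "tvec" (3), from world to camera coordinates, as OpenCV has them. Camera axes: x right, y down, z forward; pixel columns grow to the right and rows downward; lengths in m; the calibration is good to about 2 mm. A picture is of the moment at which its call begins.
- robot.close_job(): hands the job in, once; it reports no verdict.
The state is a dict: "t": time; "q": joint angles; "dq": joint speeds; "joint_torque": joint torques, N m; "tool_pos": TCP position; "orientation": TCP orientation; "force": force on the tool from outside, world axes, zero at the start; "wrist_torque": the same for the moment, N m; "opening": finger opening in m.
Only numpy, scipy, OpenCV 4.12 (cv2) and the standard library are available. Lean on these libraries where they do the work, as an engineer would, in place of code of your own. Each camera call takes 0.05 s, during which the arm holds its last target.

## Task

Two washed probe thermometers hang in inclined drying rests. Put each away upright in its own storage tube, the one with the long stem in the taller tube and the one with the short stem in the shorter tube, pushing the stem down through the narrow opening against the stiff liner until the flange sits flush on the rim. Do not shift or knock over the flowered jar standing among them.

Things in the scene. Friction and masses are not known exactly. Their poses are not given: they have to be found in the camera images.
- long_probe: Long probe thermometer, 50 g: grey flat-sided handle (24 mm along x, 14 mm thick along y, z = 5 to 55 mm), round flange below it (30 mm across, z = 0 to 5 mm), straight steel stem (6 mm across, 100 mm long, tip at z = -100 mm). Origin on the axis under the flange; z runs along the axis toward the handle. Starts hanging in its drying rest, leaning about 15 degrees from upright
- long_probe_tip (a point): Tip of the long thermometer's stem, on its axis
- short_probe: Short probe thermometer, 50 g: grey flat-sided handle (24 mm along x, 14 mm thick along y, z = 5 to 55 mm), round flange below it (30 mm across, z = 0 to 5 mm), straight steel stem (6 mm across, 65 mm long, tip at z = -65 mm). Origin on the axis under the flange; z runs along the axis toward the handle. Starts hanging in its drying rest, leaning about 15 degrees from upright
- short_probe_tip (a point): Tip of the short thermometer's stem, on its axis
- long_rest: Drying rest of the long thermometer, fixed: wooden base 90 x 60 x 12 mm (x = -28 to 62 mm), 9 mm post (x = 52 mm, 100 mm high), steel sleeve (22 mm outside, 9 mm bore, 40 mm long) leaning 15 degrees, top toward -x; the stem comes out along its axis. Origin on the worktop below the sleeve's upper end, which is 110 mm up and carries the flange
- short_rest: Drying rest of the short thermometer, fixed: wooden base 90 x 60 x 12 mm (x = -28 to 62 mm), 9 mm post (x = 52 mm, 100 mm high), steel sleeve (22 mm outside, 9 mm bore, 40 mm long) leaning 15 degrees, top toward -x; the stem comes out along its axis. Origin on the worktop below the sleeve's upper end, which is 110 mm up and carries the flange
- tall_tube: The taller storage tube, fixed, upright, steel, 16 mm outside, 120 mm tall, wooden foot 68 mm across, 13 mm high; the opening narrows from 19 mm at the flared rim (26 mm outside) to a 10 mm bore 10 mm lower. A stiff liner resists the 100 mm stem with about 3 N over the last 28 mm; pushed down until the flange lies on the rim, it stays. Origin under its centre, z up
- tall_tube_mouth (a point): Centre of the mouth of the taller tube, on its rim, 120 mm above the worktop; axes as the tube's (z up)
- short_tube: The shorter storage tube, fixed, upright, steel, 16 mm outside, 85 mm tall, wooden foot 68 mm across, 13 mm high; the opening narrows from 19 mm at the flared rim (26 mm outside) to a 10 mm bore 10 mm lower. A stiff liner resists the 65 mm stem with about 3 N over the last 28 mm; pushed down until the flange lies on the rim, it stays. Origin under its centre, z up
- short_tube_mouth (a point): Centre of the mouth of the shorter tube, on its rim, 85 mm above the worktop; axes as the tube's (z up)
- canister: Bystander: white flowered porcelain jar, 114 mm across (lid 119 mm), 122 mm tall to the rim, its closed lid (which does not come off) reaching 177 mm; stands loose among the thermometers and tubes; origin under its centre

How it is judged:
By the outcome, as a careful person would: the job done as asked, in the order asked, and still so for the second after the job is handed in, with the robot touching nothing.
It also fails if it takes over 72 s, if anything falls off the work surface, if the arm or the gripper's body presses on something with over 40 N, if the wrist force passes 120 N, or if a joint passes its speed limit or range.

## Working session

There is one attempt and no reset: what is moved stays moved. The work goes in short steps, Python scripts to look and compute and a tool call to move; the robot and the scene stay as the last step left them, time stands still between calls to the robot, and variables do not carry over. Pictures are saved under pics/ and viewed, and the job is handed in when it is done.

Besides the shell and the picture viewer there is one more tool, called after "Call:" in YAML: its name, and indented under it one key for each argument. play_rows: Moves the arm, as the interface text tells. Its arguments: {"type":"object","properties":{"series":{"type":"array","items":{"type":"array","items":{"type":"array","items":{"type":"number"}}}},"force":{"type":"number"}},"required":["series"]}

```bash
ls; mkdir -p pics; cat > h.py <<'E'
import numpy as np, cv2
from plant import sensors, read_camera, robot
def cap(n,tag):
    c=read_camera(n); np.savez(f'{tag}.npz',**c); cv2.imwrite(f'pics/{tag}.png',c['color'][:,:,::-1]); return c
def world(c,u,v,z=None):
    K=c['intrinsics'];R,_=cv2.Rodrigues(np.array(c['rvec'],float));t=np.array(c['tvec']).ravel()
    d=c['range_z'][int(v),int(u)] if z is None else z
    p=np.array([(u-K[0,2])/K[0,0]*d,(v-K[1,2])/K[1,1]*d,d]); return R.T@(p-t)
def proj(c,P):
    return cv2.projectPoints(np.array(P,float).reshape(-1,3),np.array(c['rvec'],float),np.array(c['tvec'],float),c['intrinsics'],None)[0].reshape(-1,2)
def ray(c,u,v,zw):
    K=c['intrinsics'];R,_=cv2.Rodrigues(np.array(c['rvec'],float));t=np.array(c['tvec']).ravel()
    o=-R.T@t; d=R.T@np.array([(u-K[0,2])/K[0,0],(v-K[1,2])/K[1,1],1]); return o+d*(zw-o[2])/d[2]
E
python3 - <<'E'
from h import *
for n in('side','top'):
    c=cap(n,n+'0'); R,_=cv2.Rodrigues(np.array(c['rvec'],float)); print(n,-R.T@np.array(c['tvec']).ravel(),R[2],c['intrinsics'][0,0])
print(sensors.read_state(),robot.tip_reach)
E
```

```text
pics
side [0.37694025 0.84362027 0.65369844] [ 0.12678275 -0.78335426 -0.6085082 ] 432.58741058901114
top [0.38035578 0.11472773 1.36934352] [ 0.08221797  0.01831401 -0.99644609] 443.67248068820135
{'t': 0.1, 'q': array([ 1.02560558e+00,  1.31118366e-01,  1.48915236e+00, -1.11231576e-05,
        1.52300725e+00, -8.53873719e-02]), 'dq': array([-0.0023587 , -0.00354823, -0.00180223,  0.00018734,  0.00177977,
        0.00147237]), 'joint_torque': array([ 1.05001487e-03, -5.61345077e+01, -4.93093693e+01,  7.70285237e-02,
        2.91584601e-02, -1.00060211e-04]), 'tool_pos': array([0.26598552, 0.53727582, 0.23168268]), 'orientation': array([-7.15794040e-01, -3.05843423e+00,  2.52179981e-03]), 'force': array([-0.58876828, -0.64558422, -0.05908026]), 'wrist_torque': array([0.00075269, 0.00725287, 0.07431189]), 'opening': 0.09278685183658975} 0.014
```

View pics/side0.png

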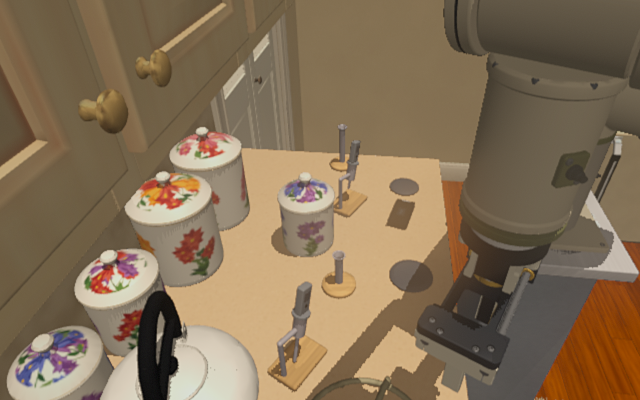

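View pics/top0.png

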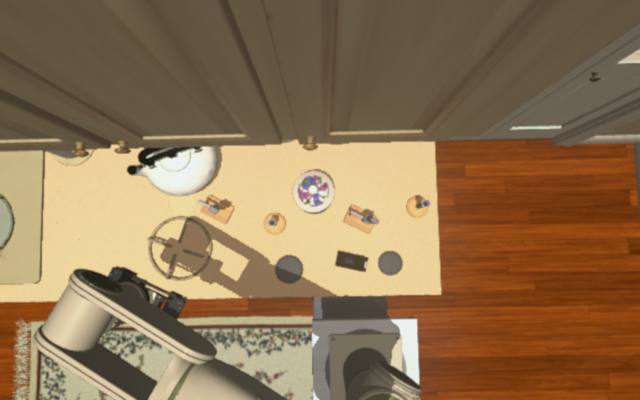

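```bash
python3 - <<'E'
import cv2,numpy as np
t=cv2.imread('pics/top0.png'); s=cv2.imread('pics/side0.png')
cv2.imwrite('pics/t1.png',cv2.resize(t[160:260,180:310],(780,600),interpolation=cv2.INTER_CUBIC))
cv2.imwrite('pics/t2.png',cv2.resize(t[160:260,310:440],(780,600),interpolation=cv2.INTER_CUBIC))
cv2.imwrite('pics/s1.png',cv2.resize(s[240:400,250:380],None,fx=3.7,fy=3.7,interpolation=cv2.INTER_CUBIC))
cv2.imwrite('pics/s2.png',cv2.resize(s[110:230,290:420],None,fx=5,fy=5,interpolation=cv2.INTER_CUBIC))
E
```

```text
(no output)
```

View pics/t1.png

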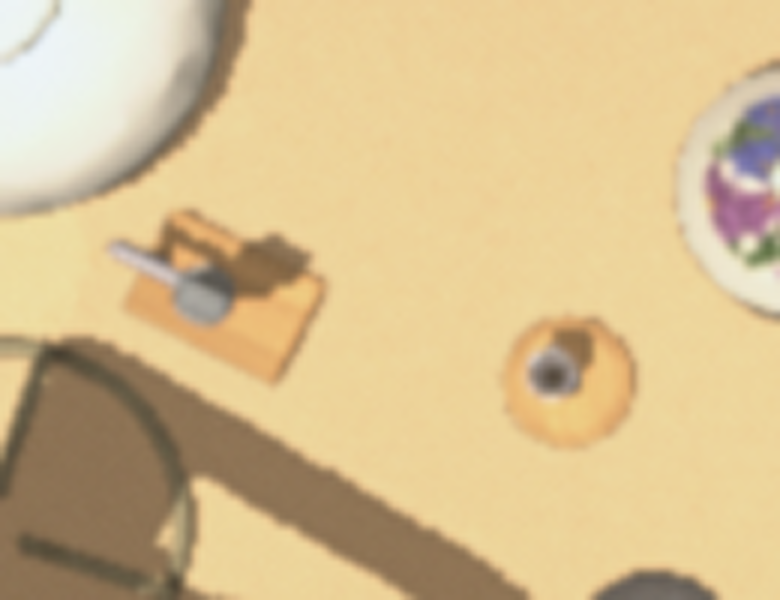

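View pics/t2.png

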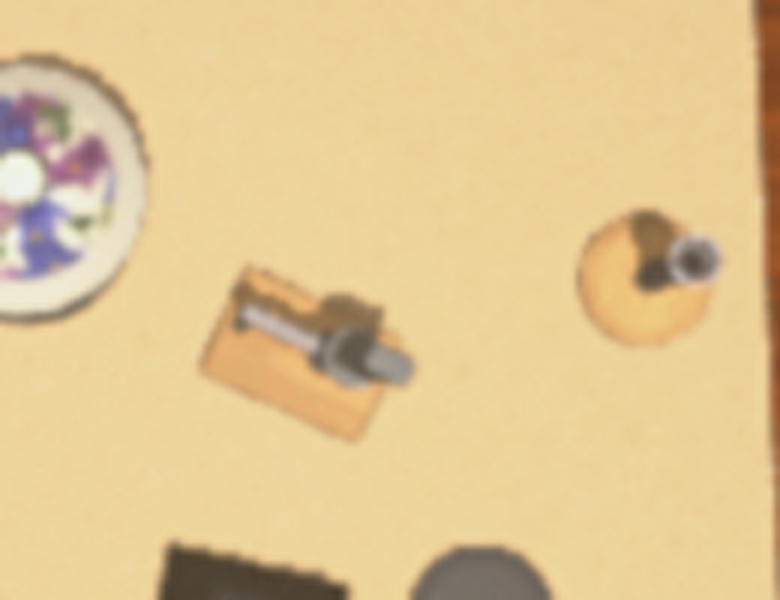

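View pics/s1.png

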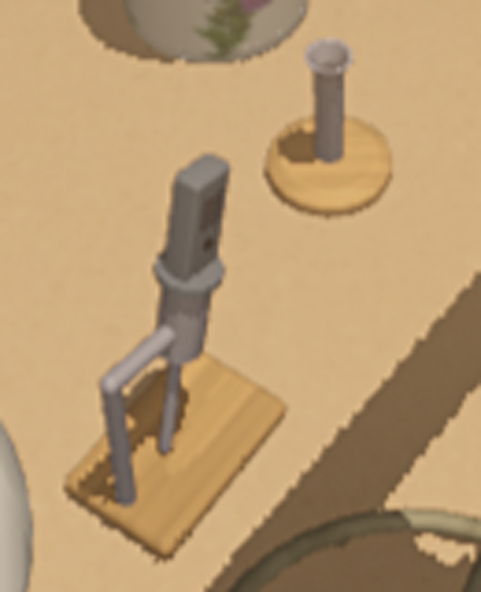

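View pics/s2.png

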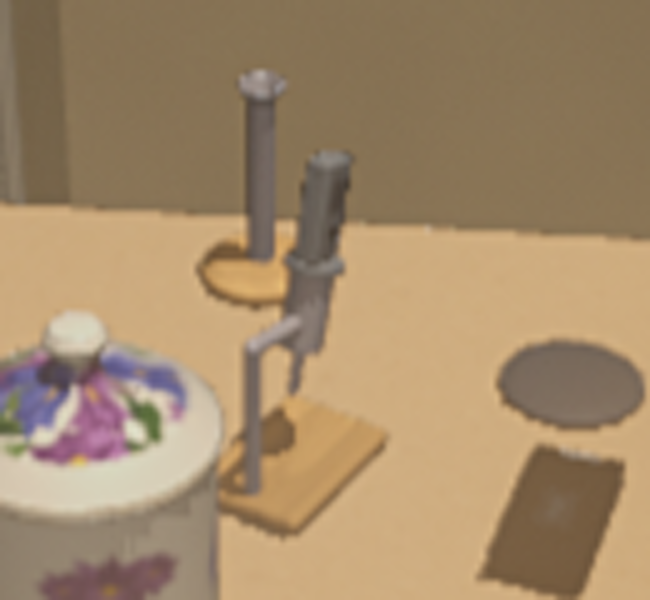

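```bash
cat > m.py <<'E'
from h import *
T=dict(np.load('top0.npz'));S=dict(np.load('side0.npz'))
t1=lambda x,y:((x+.5)/6-.5+180,(y+.5)/6-.5+160)
t2=lambda x,y:((x+.5)/6-.5+310,(y+.5)/6-.5+160)
s1=lambda x,y:((x+.5)/3.7-.5+250,(y+.5)/3.7-.5+240)
s2=lambda x,y:((x+.5)/5-.5+290,(y+.5)/5-.5+110)
E
python3 - <<'E'
from m import *
np.set_printoptions(precision=4,suppress=True)
print('near tube rim top', ray(T,*t1(552,371),.085),ray(T,*t1(552,371),.12),'foot',ray(T,*t1(570,381),.013),'side rim',ray(S,*s1(329,57),.085),ray(S,*s1(329,57),.12))
print('far tube rim top', ray(T,*t2(693,259),.12),ray(T,*t2(693,259),.085),'foot',ray(T,*t2(645,279),.013),'side',ray(S,*s2(262,85),.12))
for nm,f,c in(('near',t1,[(182,210),(325,283),(277,383),(125,305)]),('far',t2,[(252,266),(400,335),(355,440),(202,368)])):
    P=np.array([ray(T,*f(*p),.012) for p in c]);print(nm,P[:,:2].tolist(),P.mean(0),[np.linalg.norm(P[i]-P[(i+1)%4]).round(4) for i in range(4)])
P=np.array([ray(S,*s1(*p),.012) for p in [(68,485),(165,550),(285,405),(200,350)]]);print('near side',P,P.mean(0))
# heights
for n,f,p in(('ntube',t1,(552,371)),('handle near',t1,(205,295)),('handle far',t2,(395,365)),('jar',t2,(20,180))):
    print(n,world(T,*f(*p)))
for n,p in(('jar knob',(313,190)),('cab',(200,120)),('cab2',(330,120)),('cabedge',(420,135)),('kettle',(180,160)),('ring',(180,248))): print(n,world(T,*p))
E
```

```text
near tube rim top [0.448  0.2671 0.085 ] [0.4462 0.263  0.12  ] foot [0.4465 0.2665 0.013 ] side rim [0.4465 0.2692 0.085 ] [0.4422 0.3045 0.12  ]
far tube rim top [ 0.4897 -0.1705  0.12  ] [ 0.4927 -0.1785  0.085 ] foot [ 0.4893 -0.1702  0.013 ] side [ 0.4898 -0.1694  0.12  ]
near [[0.5388712333884099, 0.4659016588456927], [0.4995165901779415, 0.39210765900449557], [0.4486380536458353, 0.4170305397825621], [0.49039214313069013, 0.49535985275375594]] [0.4944 0.4426 0.012 ] [np.float64(0.0836), np.float64(0.0567), np.float64(0.0888), np.float64(0.0567)]
far [[0.5004124793905709, 0.029315366721995542], [0.46349147807015323, -0.04503651442519663], [0.410549958520978, -0.02057671737130623], [0.4487764697859096, 0.05614665587413516]] [0.4558 0.005  0.012 ] [np.float64(0.083), np.float64(0.0583), np.float64(0.0857), np.float64(0.0582)]
near side [[0.5373 0.4731 0.012 ]
 [0.4891 0.4968 0.012 ]
 [0.4486 0.4212 0.012 ]
 [0.4925 0.3972 0.012 ]] [0.4919 0.4471 0.012 ]
ntube [0.4491 0.2697 0.0635]
handle near [0.4819 0.4161 0.1638]
handle far [ 0.4407 -0.0246  0.1626]
jar [0.527  0.1431 0.1774]
jar knob [0.526  0.143  0.1759]
cab [0.5883 0.3163 0.654 ]
cab2 [0.5948 0.1007 0.6117]
cabedge [ 0.5896 -0.0773  0.5079]
kettle [0.6294 0.5266 0.1126]
ring [ 0.3761  0.5629 -0.0027]
```

```bash
cat > ov.py <<'E'
from h import *
def rot(yaw,lean):
    c,s=np.cos(yaw),np.sin(yaw); Rz=np.array([[c,-s,0],[s,c,0],[0,0,1]])
    a=-lean; Ry=np.array([[np.cos(a),0,np.sin(a)],[0,1,0],[-np.sin(a),0,np.cos(a)]]); return Rz@Ry
def probe_lines(o,R,L):
    Q=[]
    for z in(.005,.055):
        q=np.array([[-.012,-.007,z],[.012,-.007,z],[.012,.007,z],[-.012,.007,z],[-.012,-.007,z]]);Q.append(q)
    for i in range(4): Q.append(np.array([Q[0][i],Q[1][i]]))
    th=np.linspace(0,2*np.pi,25)
    for z in(0,.005): Q.append(np.c_[.015*np.cos(th),.015*np.sin(th),0*th+z])
    Q.append(np.array([[0,0,0],[0,0,-L]]))
    return [q@R.T+o for q in Q]
def draw(c,lines,box,k,out,col=(0,0,255)):
    x0,y0,x1,y1=box; im=cv2.resize(c['color'][y0:y1,x0:x1,::-1],None,fx=k,fy=k,interpolation=cv2.INTER_CUBIC)
    for l in lines:
        p=(proj(c,l)-[x0,y0]+.5)*k-.5
        cv2.polylines(im,[np.round(p*16).astype(np.int32)],False,col,1,cv2.LINE_AA,4)
    cv2.imwrite(out,im); return im
E
python3 - <<'E'
from ov import *
T=dict(np.load('top0.npz'));S=dict(np.load('side0.npz'))
rs=[((.4845,.430,.110),62,.1),((.4482,-.0102,.110),63.5,.065)]
th=np.linspace(0,6.283,40); L=[]
for o,y,l in rs:
    y=np.radians(y); L+=probe_lines(np.array(o),rot(y,np.radians(15)),l)
    b=np.array([[-.028,-.03,.012],[.062,-.03,.012],[.062,.03,.012],[-.028,.03,.012],[-.028,-.03,.012]]); L.append(b@rot(y,0).T+[o[0],o[1],0])
for x,y,z in((.4475,.267,.085),(.4895,-.170,.12)): L+= [np.c_[x+.013*np.cos(th),y+.013*np.sin(th),0*th+z],np.c_[x+.034*np.cos(th),y+.034*np.sin(th),0*th+.013]]
a=draw(T,L,(190,190,290,240),7,'pics/o1.png');b=draw(T,L,(330,180,430,240),7,'pics/o2.png')
cv2.imwrite('pics/o12.png',np.vstack([a,b])[:,:])
a=draw(S,L,(260,240,370,395),3.8,'pics/o3.png');b=draw(S,L,(315,110,400,265),3.8,'pics/o4.png')
cv2.imwrite('pics/o34.png',np.hstack([a,b]))
E
```

```text
(no output)
```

View pics/o12.png

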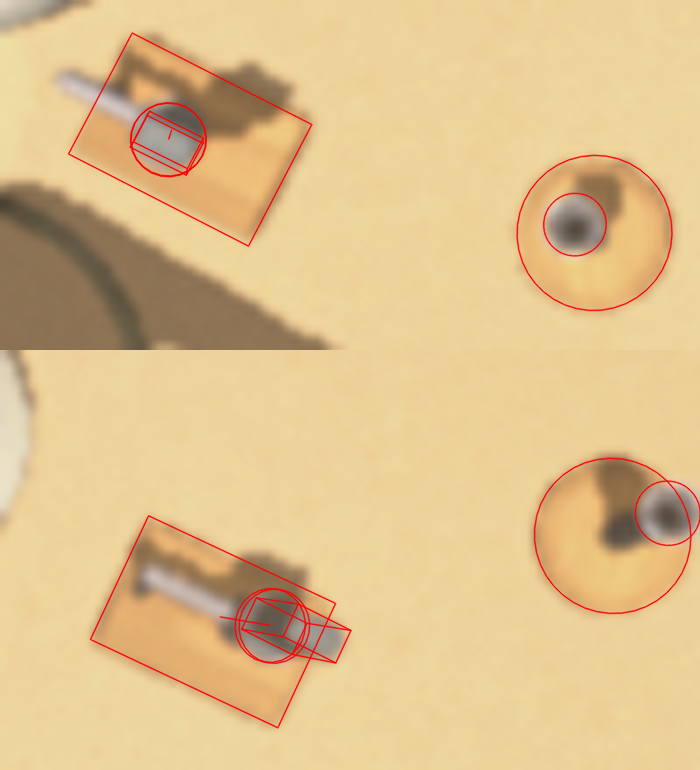

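View pics/o34.png

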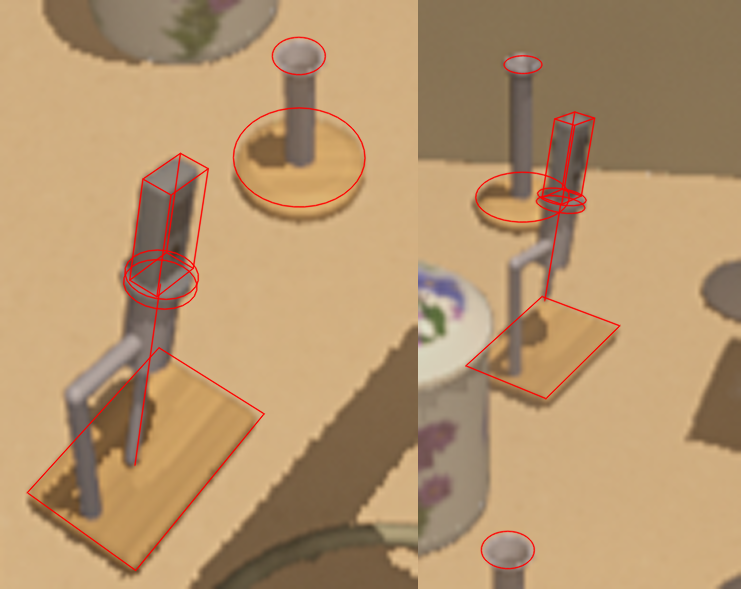

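```bash
python3 - <<'E'
from ov import *
S=dict(np.load('side0.npz'));T=dict(np.load('top0.npz'))
out=[]
for (o,y,l),bs,bt in [(((.4845,.430,.110),62,.1),(285,272,325,322),(200,195,230,220)),(((.4482,-.0102,.110),63.5,.065),(335,135,375,185),(350,205,385,230))]:
  raw=draw(S,[],bs,9,'pics/x.png')
  for psi in (0,15,-15,):
    Y=np.radians(y);p=np.radians(psi);Rp=np.array([[np.cos(p),-np.sin(p),0],[np.sin(p),np.cos(p),0],[0,0,1]])
    R=rot(Y,np.radians(15))@Rp
    for d in [(0,0,-.0)]:
      L=probe_lines(np.array(o)+[0.002,.002,-.002],R,l)[:6]
    out.append(draw(S,L,bs,5,'pics/x.png'))
  out.append(cv2.resize(raw,(200,250)))
cv2.imwrite('pics/psi.png',np.vstack([np.hstack(out[:4]),np.hstack(out[4:])]))
a=draw(S,[],(285,272,325,322),10,'pics/x.png');b=draw(S,[],(340,135,380,185),10,'pics/x.png')
cv2.imwrite('pics/raw.png',np.hstack([a,b]))
a=draw(T,[],(200,195,230,220),13,'pics/x.png');b=draw(T,[],(350,205,380,230),13,'pics/x.png')
cv2.imwrite('pics/rawt.png',np.hstack([a,b]))
E
```

```text
(no output)
```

View pics/psi.png

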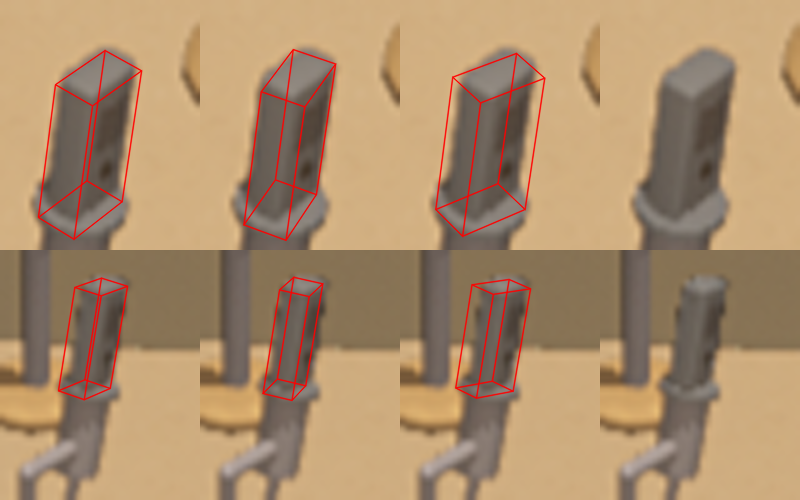

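View pics/raw.png

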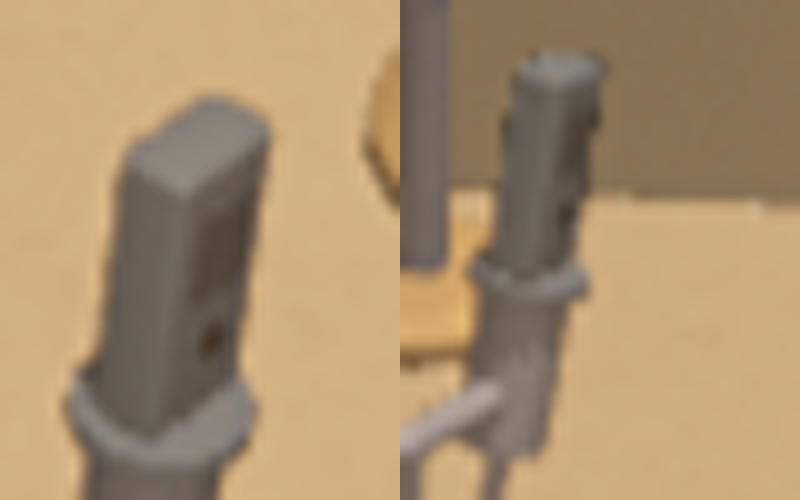

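View pics/rawt.png

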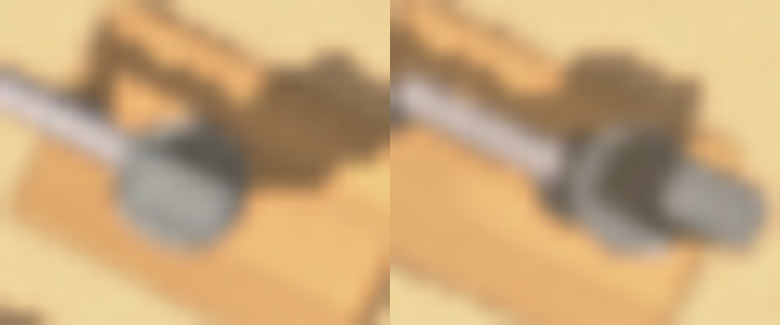

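Call:
play_rows:
  series:
    - [[-1,0.02,-0.01,0.01,-0.14],[-1,0.05,-0.03,0.02,-0.28],[-1,0.08,-0.045,0.02,-0.42],[-1,0.11,-0.06,0.02,-0.56],[-1,0.14,-0.075,0.02,-0.7],[-1,0.17,-0.09,0.02,-0.84],[-1,0.2,-0.105,0.02,-0.98],[-1,0.214,-0.116,0.02,-1.12]]
  force: 15

```text
t: 0.9
tool_pos: [0.4823, 0.42, 0.2517]
orientation: [2.239, 2.203, -0.002]
force: [0.1, -0.2, 0.2]
opening: 0.0927
```

Call:
play_rows:
  series:
    - [[-1,0,0,0,-0.14],[-1,0,0,0,-0.28],[-1,0,0,0,-0.42],[-1,0,0,0,-0.48],[-1,0,0,0,-0.48],[-1,0,0,0,-0.48]]

```text
t: 1.5
tool_pos: [0.4801, 0.4216, 0.2522]
orientation: [2.691, 1.62, -0.001]
force: [-0.2, 0.6, 0.4]
opening: 0.093
```

```bash
cat > st.py <<'E'
from h import *
np.set_printoptions(precision=4,suppress=True)
s=sensors.read_state();R,_=cv2.Rodrigues(s['orientation'])
print(s['t'],s['tool_pos'],'yaw',np.degrees(np.arctan2(R[1,1],R[0,1])),'zax',R[:,2],'F',s['force'],'M',s['wrist_torque'],s['opening'],s['q'])
E
python3 st.py; python3 -c "
from h import *
cap('top','top1');cap('side','side1')"
```

```text
1.5 [0.4801 0.4216 0.2522] yaw -27.894612033076005 zax [-0.0006 -0.0005 -1.    ] F [-0.2021  0.5887  0.3858] M [-0.0645  0.1568  0.0393] 0.09301156823967313 [ 0.6404  0.229   1.3424 -0.      1.571   1.1273]
```

View pics/side1.png

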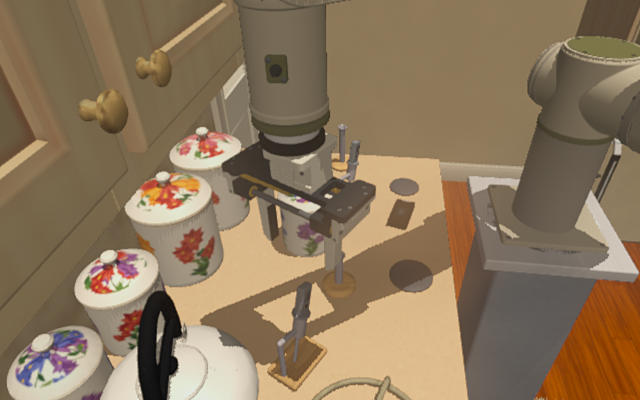

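View pics/top1.png

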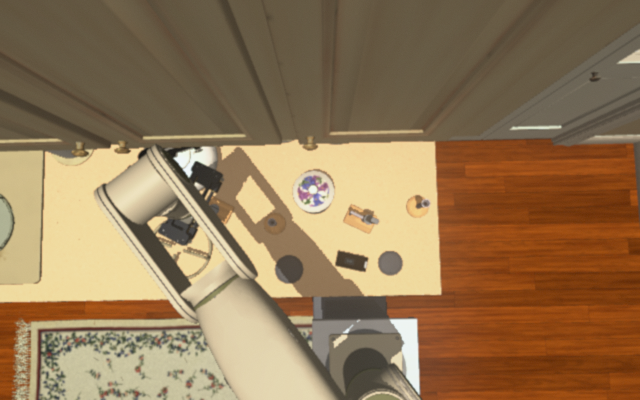

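Call:
play_rows:
  series:
    - [[-1,0,0,-0.03,0],[-1,0,0,-0.06,0],[-1,0,0,-0.09,0],[-1,0,0,-0.105,0],[-1,0,0,-0.114,0],[-1,0,0,-0.114,0],[-1,0,0,-0.114,0]]

```text
t: 2.3
tool_pos: [0.4809, 0.4222, 0.1402]
orientation: [-2.693, -1.618, -0.003]
force: [-0.1, -1.0, 0.3]
opening: 0.0932
```

```bash
python3 - <<'E'
from h import *
c=cap('side','side2');cv2.imwrite('pics/side2c.png',cv2.resize(c['color'][200:395,200:420,::-1],None,fx=3,fy=3,interpolation=cv2.INTER_CUBIC))
E
python3 st.py
```

```text
2.35 [0.4812 0.4224 0.1406] yaw -28.008753686943958 zax [ 0.0023  0.0016 -1.    ] F [0.9861 0.1226 0.335 ] M [-0.0291  0.1101  0.0029] 0.09295769127019142 [ 0.6404  0.2918  1.4738 -0.      1.3732  1.1292]
```

View pics/side2c.png

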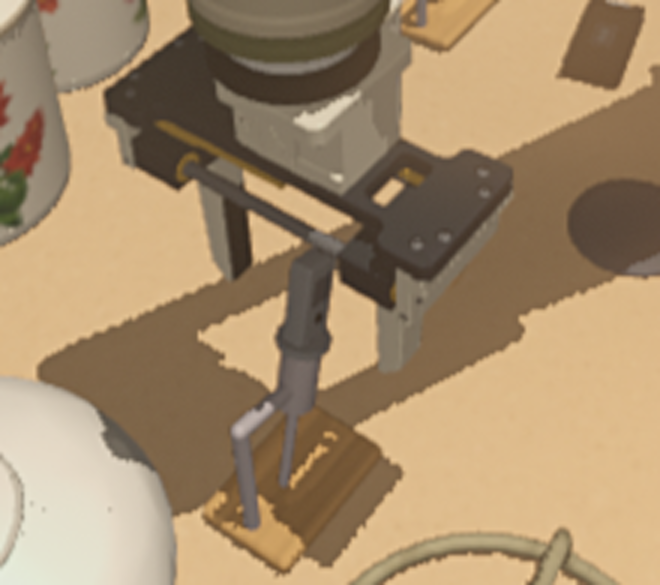

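Call:
play_rows:
  series:
    - [[1,0,0,0,0],[1,0,0,0,0],[1,0,0,0,0],[1,0,0,0,0],[1,0,0,0,0],[1,0,0,0,0],[1,0,0,0,0],[1,0,0,0,0]]
  force: 12

```text
t: 3.15
tool_pos: [0.4802, 0.4217, 0.1386]
orientation: [2.693, 1.618, -0.0]
force: [-0.5, 0.0, 0.8]
opening: 0.0331
```

```bash
python3 - <<'E'
from h import *
c=cap('side','side3');cv2.imwrite('pics/side3c.png',cv2.resize(c['color'][200:395,200:420,::-1],None,fx=3,fy=3,interpolation=cv2.INTER_CUBIC))
E
python3 st.py
```

```text
3.2 [0.4802 0.4217 0.1386] yaw -28.016389324711557 zax [-0.0001 -0.0001 -1.    ] F [-0.1429  0.1    -0.0542] M [-0.0182  0.0373  0.0459] 0.029581521549401437 [ 0.6404  0.2931  1.476  -0.      1.3726  1.1294]
```

View pics/side3c.png

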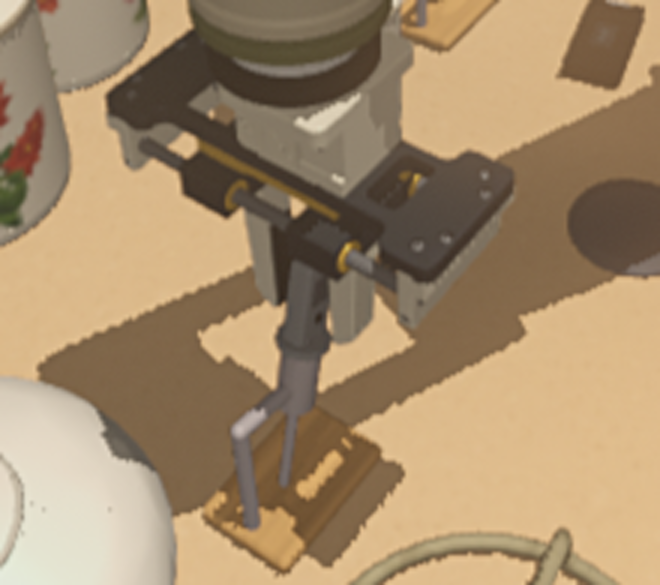

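Still closing at 30 mm; handle sits between the fingers.

Call:
play_rows:
  series:
    - [[1,0,0,0,0],[1,0,0,0,0],[1,0,0,0,0],[1,0,0,0,0],[1,0,0,0,0]]

```text
t: 3.7
tool_pos: [0.4803, 0.4217, 0.1386]
orientation: [2.693, 1.618, -0.0]
force: [-0.4, 0.3, -1.0]
opening: 0.0142
```

```bash
python3 st.py
```

```text
3.7 [0.4803 0.4217 0.1386] yaw -28.01997172592354 zax [ 0.     -0.0001 -1.    ] F [-0.3532  0.2586 -0.9578] M [-0.058   0.1065 -0.023 ] 0.014245421091201199 [ 0.6403  0.2931  1.476  -0.      1.3726  1.1294]
```

Call:
play_rows:
  series:
    - [[1,-0.0012,-0.0023,0.0097,0],[1,-0.0036,-0.0069,0.029,0],[1,-0.0061,-0.0114,0.0483,0],[1,-0.0085,-0.016,0.0676,0],[1,-0.0109,-0.0206,0.087,0],[1,-0.0134,-0.0251,0.1063,0],[1,-0.0158,-0.0297,0.1256,0],[1,-0.017,-0.032,0.14,0]]

```text
t: 4.5
tool_pos: [0.4632, 0.3896, 0.281]
orientation: [-2.693, -1.617, -0.003]
force: [0.7, -0.6, -0.7]
opening: 0.0143
```

```bash
python3 - <<'E'
from h import *
c=cap('side','side4');cv2.imwrite('pics/side4c.png',cv2.resize(c['color'][100:360,200:420,::-1],None,fx=2.3,fy=2.3,interpolation=cv2.INTER_CUBIC))
E
python3 st.py
```

```text
4.55 [0.4639 0.3899 0.2836] yaw -28.024429106147785 zax [ 0.0041  0.0029 -1.    ] F [0.7167 1.4017 1.8305] M [-0.0278  0.0756 -0.0008] 0.013706376791167185 [ 0.6144  0.1262  1.4006 -0.      1.6098  1.1035]
```

View pics/side4c.png

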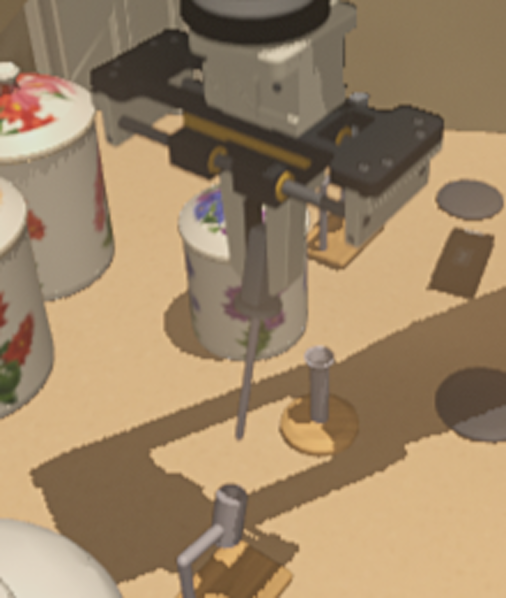

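Call:
play_rows:
  series:
    - [[1,-0.01,-0.01,0.03,0],[1,-0.03,-0.04,0.05,0],[1,-0.045,-0.08,0.055,0],[1,-0.055,-0.12,0.055,0],[1,-0.06,-0.16,0.055,0],[1,-0.06,-0.2,0.055,0],[1,-0.06,-0.24,0.055,0],[1,-0.06,-0.28,0.055,0]]

```text
t: 5.35
tool_pos: [0.4028, 0.1084, 0.3335]
orientation: [2.693, 1.618, 0.0]
force: [0.5, -0.1, -0.4]
opening: 0.0137
```

Call:
play_rows:
  series:
    - [[1,0,-0.04,0,0],[1,0,-0.08,0,0],[1,0.01,-0.12,0,0],[1,0.02,-0.16,0,0],[1,0.035,-0.2,0,0],[1,0.05,-0.24,0,0],[1,0.06,-0.27,0,0],[1,0.065,-0.29,0,0]]

```text
t: 6.15
tool_pos: [0.4684, -0.1825, 0.3328]
orientation: [-2.694, -1.615, 0.001]
force: [0.5, -0.1, -1.2]
opening: 0.0139
```

```bash
python3 st.py
```

```text
6.15 [ 0.4684 -0.1825  0.3328] yaw -28.114374681598296 zax [-0.0011  0.0004 -1.    ] F [ 0.4555 -0.105  -1.193 ] M [-0.038   0.0864  0.0554] 0.013904254790423239 [-0.4734 -0.1528  1.5887 -0.0002  1.7068  0.0173]
```

Call:
play_rows:
  series:
    - [[1,0.005,-0.021,-0.02,0],[1,0.005,-0.021,-0.045,0],[1,0.005,-0.021,-0.045,0],[1,0.005,-0.021,-0.045,0]]

```text
t: 6.55
tool_pos: [0.4729, -0.2009, 0.2884]
orientation: [-2.692, -1.617, 0.001]
force: [-0.3, 0.3, -1.1]
opening: 0.0143
```

```bash
python3 st.py; cat > ck.py <<'E'
import sys
from ov import *
tag=sys.argv[1]; o=np.array(eval(sys.argv[2])); lean=float(sys.argv[3]); yaw=float(sys.argv[4]); L=float(sys.argv[5]); tube=eval(sys.argv[6]); gz=float(sys.argv[7]); box=eval(sys.argv[8]);k=float(sys.argv[9])
# o = TCP; grasp at probe z=gz
R=rot(np.radians(yaw),np.radians(lean)); org=o+[0,0,.005]-gz*R[:,2]
print('tip',org-L*R[:,2])
th=np.linspace(0,6.283,40);x,y,z=tube
Ls=probe_lines(org,R,L)+[np.c_[x+.013*np.cos(th),y+.013*np.sin(th),0*th+z]]
c=cap('side',tag); a=draw(c,[],box,k,'pics/x.png');b=draw(c,Ls,box,k,'pics/x.png'); cv2.imwrite(f'pics/{tag}c.png',np.hstack([a,b]))
E
python3 ck.py side5 "(.473,-.201,.289)" 15 62 .1 "(.4895,-.170,.12)" .035 "(300,50,390,190)" 4.4
```

```text
6.55 [ 0.4729 -0.2009  0.2884] yaw -28.01426127138644 zax [-0.0013  0.001  -1.    ] F [-0.3183  0.3309 -1.1209] M [-0.0183  0.1859  0.0144] 0.014344792574124045 [-0.5017 -0.1197  1.6383  0.0002  1.6246 -0.0127]
tip [ 0.4894036  -0.17014931  0.16360001]
```

View pics/side5c.png

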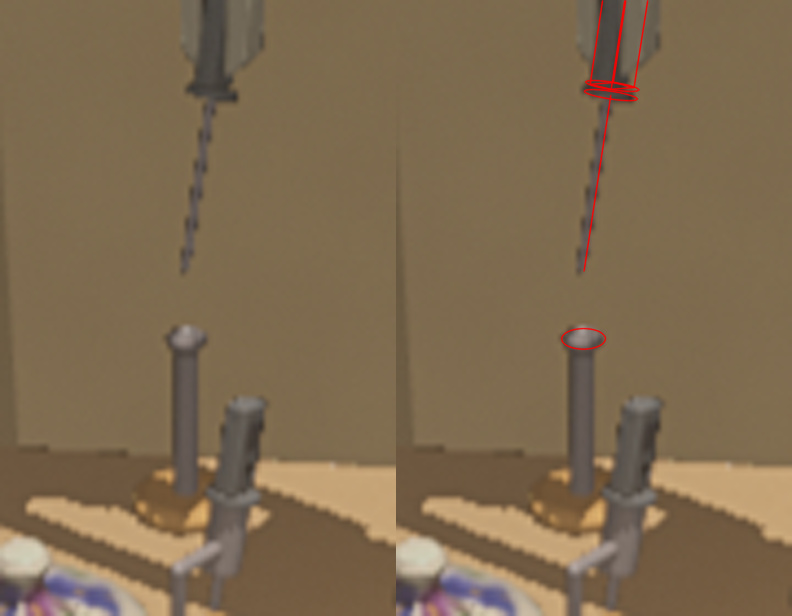

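```bash
python3 - <<'E'
from h import *
c=cap('top','top5');cv2.imwrite('pics/top5c.png',cv2.resize(c['color'][160:260,340:460,::-1],None,fx=6,fy=6,interpolation=cv2.INTER_CUBIC))
E
```

```text
(no output)
```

View pics/top5c.png

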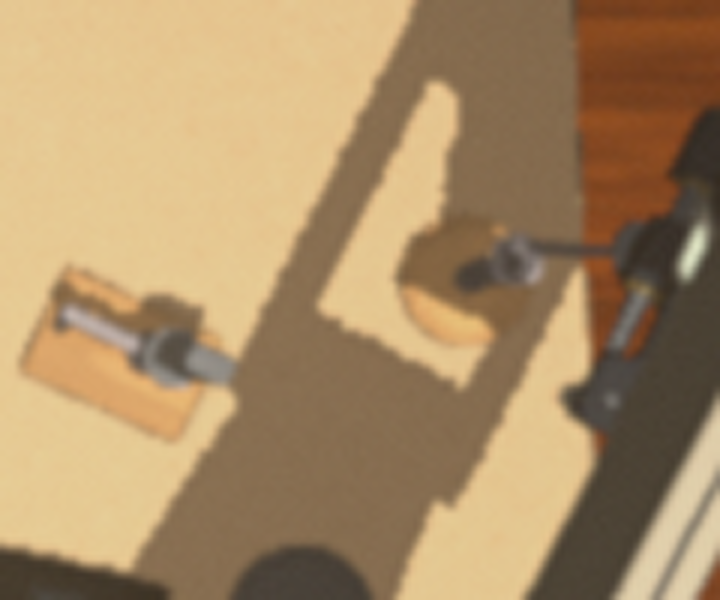

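```bash
python3 - <<'E'
from ov import *
c=dict(np.load('top5.npz'));th=np.linspace(0,6.283,40)
R=rot(np.radians(62),np.radians(15));org=np.array([.473,-.201,.294])-.035*R[:,2]
L=probe_lines(org,R,.1)[-1:]+[np.c_[.4895+.013*np.cos(th),-.17+.013*np.sin(th),0*th+.12]]
box=(405,185,455,220);a=draw(c,[],box,14,'pics/x.png');b=draw(c,L,box,14,'pics/x.png');cv2.imwrite('pics/t5o.png',cv2.resize(np.vstack([a,b]),None,fx=.6,fy=.6))
E
```

```text
(no output)
```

View pics/t5o.png

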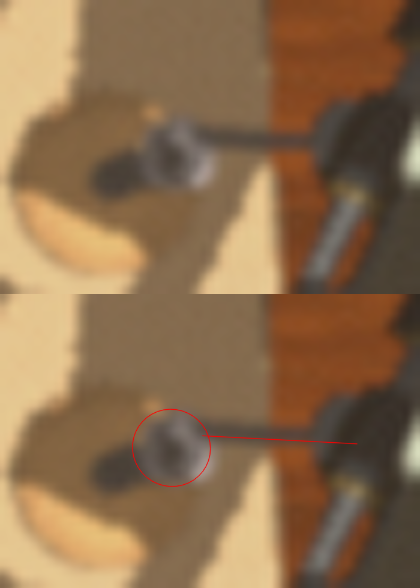

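Call:
play_rows:
  series:
    - [[1,-0.001,-0.0015,-0.02,0],[1,-0.001,-0.0015,-0.035,0],[1,-0.001,-0.0015,-0.045,0],[1,-0.001,-0.0015,-0.051,0],[1,-0.0005,-0.0005,-0.055,0],[1,0,0.0005,-0.059,0],[1,0,0.0005,-0.059,0]]

```text
t: 7.35
tool_pos: [0.4733, -0.201, 0.2296]
orientation: [2.693, 1.617, -0.001]
force: [0.2, -1.7, -1.5]
opening: 0.0141
```

```bash
python3 st.py
python3 ck.py side6 "(.473,-.2005,.230)" 15 62 .1 "(.4895,-.170,.12)" .035 "(300,60,390,200)" 4.4
```

```text
7.35 [ 0.4733 -0.201   0.2296] yaw -28.016394849566954 zax [-0.0001 -0.0006 -1.    ] F [ 0.1667 -1.7086 -1.5293] M [-0.4718  0.2325 -0.0096] 0.014084173744051747 [-0.5009 -0.1019  1.7283 -0.0005  1.515  -0.0119]
tip [ 0.4894036  -0.16964931  0.10460001]
```

View pics/side6c.png

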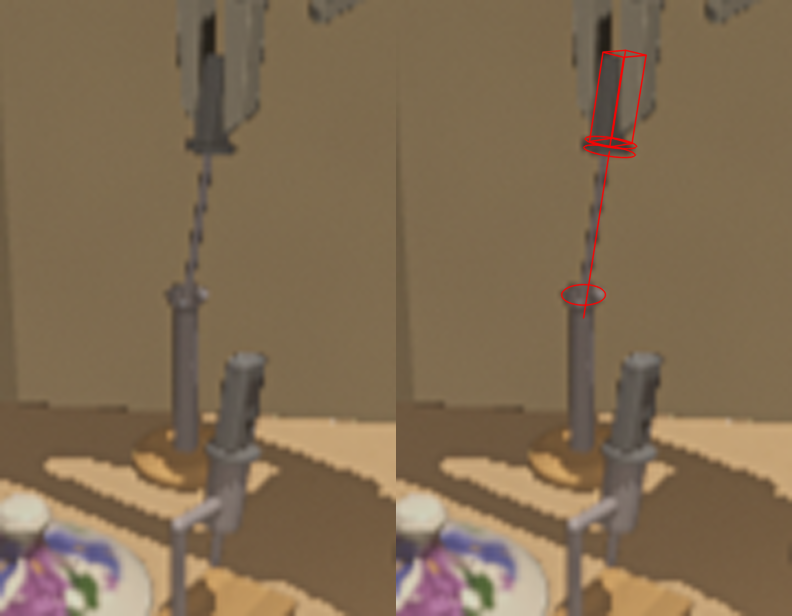

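Call:
play_rows:
  series:
    - [[1,0.0026,0.0049,0.0013,0],[1,0.0052,0.0097,0.0024,0],[1,0.0078,0.0147,0.0033,0],[1,0.0104,0.0196,0.0039,0],[1,0.013,0.0245,0.0043,0],[1,0.0157,0.0295,0.0044,0],[1,0.0157,0.0295,0.0044,0]]
  force: 5

```text
t: 8.1
tool_pos: [0.4893, -0.1705, 0.234]
orientation: [-2.692, -1.619, -0.0]
force: [-0.0, -0.6, 0.1]
opening: 0.0143
```

```bash
python3 st.py
python3 ck.py side7 "(.4887,-.171,.2344)" 0 62 .1 "(.4895,-.170,.12)" .035 "(300,60,390,200)" 4.4
python3 - <<'E'
from ov import *
c=cap('top','top7');th=np.linspace(0,6.283,40)
box=(385,160,455,240);draw(c,[],box,7,'pics/top7c.png')
E
```

```text
8.1 [ 0.4893 -0.1705  0.234 ] yaw -27.967068689766638 zax [ 0.0001  0.0004 -1.    ] F [-0.0383 -0.6139  0.1167] M [-0.0257  0.1038 -0.0031] 0.014336461812714967 [-0.4345 -0.0927  1.7116  0.0004  1.5227  0.0536]
tip [ 0.4887 -0.171   0.1044]
```

View pics/side7c.png

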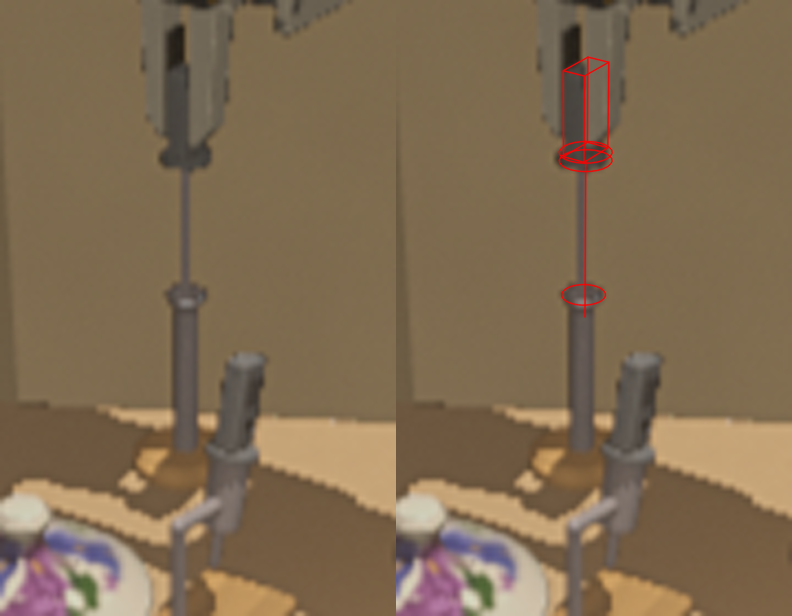

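View pics/top7c.png

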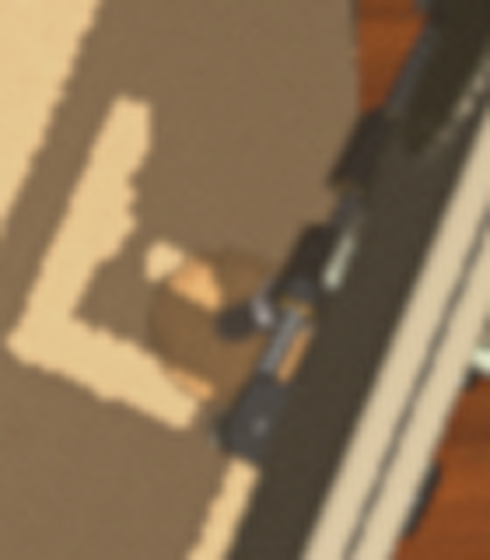

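Call:
play_rows:
  series:
    - [[1,0,0,0,0],[1,0,0,-0.008,0],[1,0,0,-0.016,0],[1,0,0,-0.024,0],[1,0,0,-0.032,0],[1,0,0,-0.04,0],[1,0,0,-0.048,0],[1,0,0,-0.05,0]]
  force: 20

```text
t: 9.0
tool_pos: [0.4883, -0.171, 0.1825]
orientation: [-2.692, -1.617, 0.002]
force: [-0.2, -0.5, -1.8]
opening: 0.0141
```

```bash
python3 st.py
python3 ck.py side8 "(.4887,-.171,.1844)" 0 62 .1 "(.4895,-.170,.12)" .035 "(300,60,390,200)" 4.4
```

```text
9.0 [ 0.4883 -0.171   0.1825] yaw -28.0186209386473 zax [-0.0018  0.0008 -1.    ] F [-0.1946 -0.5181 -1.7949] M [-0.0687  0.1353  0.0264] 0.014051669014051024 [-0.436  -0.063   1.778  -0.      1.4285  0.053 ]
tip [ 0.4887 -0.171   0.0544]
```

View pics/side8c.png

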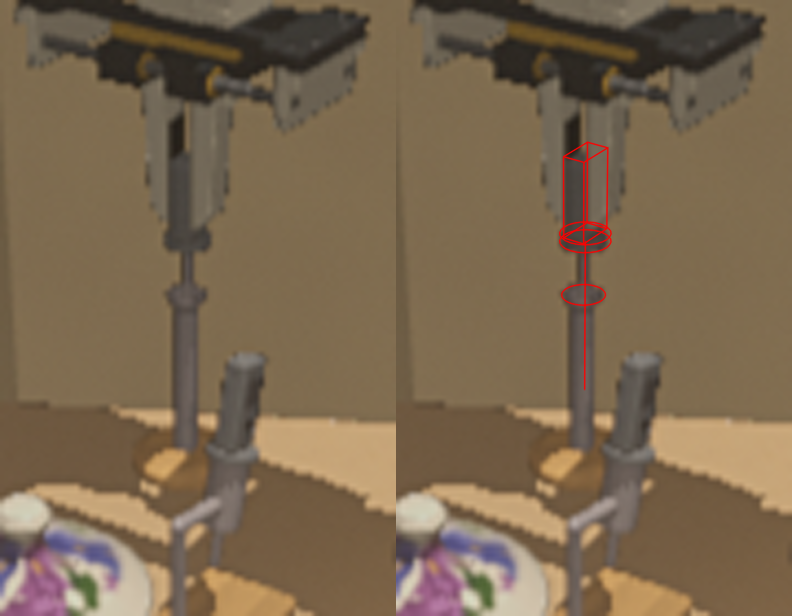

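Call:
play_rows:
  series:
    - [[1,0,0,-0.006,0],[1,0,0,-0.012,0],[1,0,0,-0.018,0],[1,0,0,-0.024,0],[1,0,0,-0.03,0],[1,0,0,-0.03,0]]

```text
t: 9.65
tool_pos: [0.4885, -0.1711, 0.1529]
orientation: [-2.692, -1.617, 0.001]
force: [-0.2, 0.1, -0.4]
opening: 0.0137
```

Call:
play_rows:
  series:
    - [[1,0,0,-0.002,0],[1,0,0,-0.003,0],[1,0,0,-0.003,0]]

```text
t: 9.95
tool_pos: [0.4886, -0.1712, 0.1508]
orientation: [-2.693, -1.617, 0.001]
force: [-1.1, -1.0, 1.0]
opening: 0.0137
```

```bash
python3 st.py
python3 ck.py side9 "(.4887,-.171,.1514)" 0 62 .1 "(.4895,-.170,.12)" .035 "(300,60,390,200)" 4.4
```

```text
9.95 [ 0.4886 -0.1712  0.1508] yaw -28.021242390876196 zax [-0.0008  0.0004 -1.    ] F [-1.1214 -1.0162  1.016 ] M [0.0614 0.374  0.0198] 0.013745893805943434 [-0.436  -0.0375  1.8128 -0.      1.3672  0.0531]
tip [ 0.4887 -0.171   0.0214]
```

View pics/side9c.png

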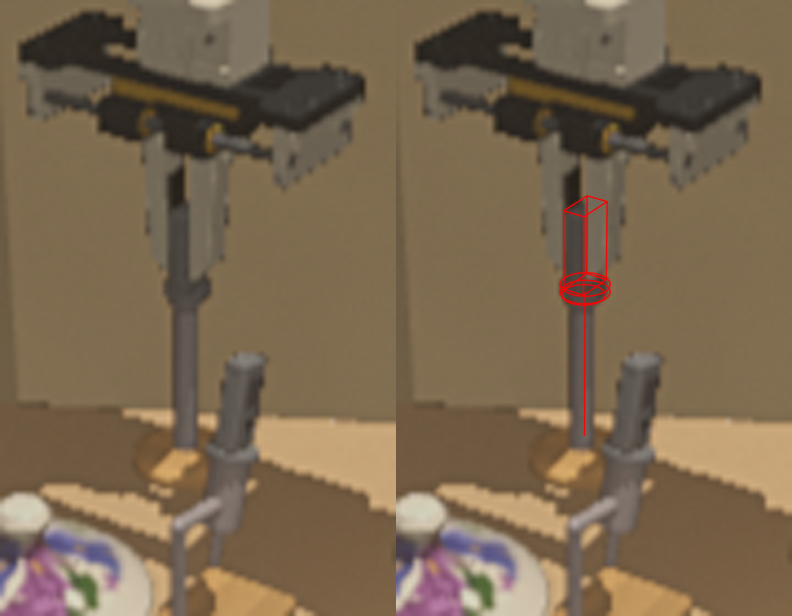

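Close to seating; continue pressing in small steps and watch the force.

Call:
play_rows:
  series:
    - [[1,0,0,-0.001,0],[1,0,0,-0.002,0],[1,0,0,-0.002,0]]

```text
t: 10.3
tool_pos: [0.4889, -0.1713, 0.1498]
orientation: [-2.693, -1.618, 0.0]
force: [-3.9, 2.5, 7.9]
opening: 0.0139
```

Call:
play_rows:
  series:
    - [[1,0,0,-0.001,0],[1,0,0,-0.002,0],[1,0,0,-0.002,0]]

```text
t: 10.6
tool_pos: [0.4889, -0.1713, 0.1497]
orientation: [2.693, 1.618, 0.0]
force: [-11.2, 5.7, 23.1]
opening: 0.0141
```

```bash
python3 st.py
```

```text
10.6 [ 0.4889 -0.1713  0.1497] yaw -28.007068497515778 zax [ 0.0002 -0.0002 -1.    ] F [-11.1568   5.6636  23.1188] M [0.9825 2.5265 0.0252] 0.014064145578206842 [-0.4358 -0.0368  1.8141 -0.0001  1.364   0.053 ]
```

Call:
play_rows:
  series:
    - [[1,0,0,0.003,0],[-1,0,0,0.003,0],[-1,0,0,0.003,0],[-1,0,0,0.003,0],[-1,0,0,0.003,0],[-1,0,0,0.003,0],[-1,0,0,0.003,0],[-1,0,0,0.003,0]]

```text
t: 11.4
tool_pos: [0.4889, -0.1713, 0.15]
orientation: [-2.693, -1.618, 0.0]
force: [-0.0, 0.4, -0.4]
opening: 0.0654
```

Call:
play_rows:
  series:
    - [[-1,0,0,0.02,0],[-1,0,0,0.05,0],[-1,0,0,0.08,0],[-1,0,0,0.11,0],[-1,-0.02,0.03,0.11,0],[-1,-0.03,0.07,0.11,0],[-1,-0.04,0.11,0.11,0],[-1,-0.044,0.15,0.11,0.026]]

```text
t: 12.2
tool_pos: [0.4442, -0.0202, 0.2603]
orientation: [2.672, 1.651, 0.001]
force: [0.8, 0.4, -0.3]
opening: 0.0927
```

```bash
python3 st.py
python3 ck.py side10 "(.4895,-.172,.150)" 0 62 .1 "(.4895,-.170,.12)" .035 "(300,60,390,200)" 4.4
python3 - <<'E'
from ov import *
c=cap('top','top10');draw(c,[],(385,160,455,240),7,'pics/top10c.png')
E
```

```text
12.2 [ 0.4442 -0.0202  0.2603] yaw -26.583035896809704 zax [ 0.0006 -0.0001 -1.    ] F [ 0.8456  0.4306 -0.3426] M [-0.056   0.1138  0.0089] 0.09271668019172324 [-0.1609 -0.3125  1.8545  0.      1.599   0.3031]
tip [ 0.4895 -0.172   0.02  ]
```

View pics/side10c.png

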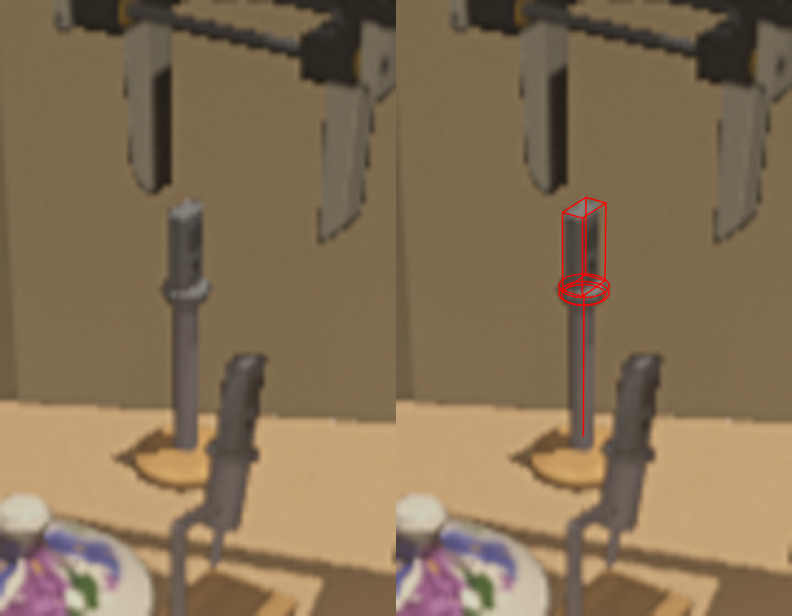

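View pics/top10c.png

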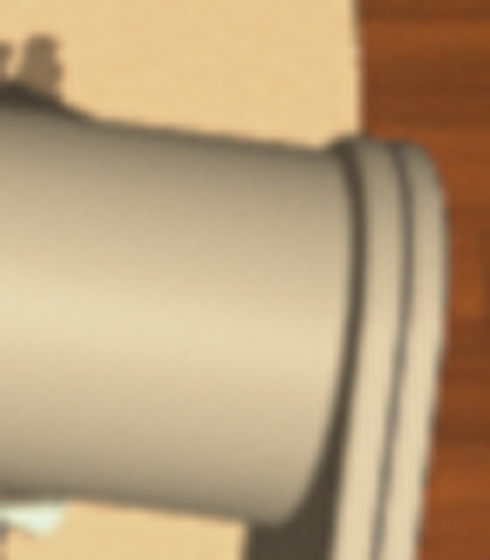

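Call:
play_rows:
  series:
    - [[-1,-0.0005,0.0025,-0.03,0],[-1,-0.0005,0.0025,-0.06,0],[-1,-0.0005,0.0025,-0.09,0],[-1,-0.0005,0.0025,-0.11,0],[-1,-0.0005,0.0025,-0.1215,0],[-1,-0.0005,0.0025,-0.1215,0]]

```text
t: 12.9
tool_pos: [0.4434, -0.0191, 0.137]
orientation: [-2.671, -1.651, 0.004]
force: [-0.7, -0.2, 1.4]
opening: 0.093
```

```bash
python3 st.py
python3 ck.py side11 "(.4442,-.0183,.139)" 15 63.5 .065 "(.4895,-.170,.12)" .035 "(315,80,405,220)" 4.4
```

```text
12.9 [ 0.4434 -0.0191  0.137 ] yaw -26.556734519901685 zax [-0.003   0.0002 -1.    ] F [-0.7205 -0.1761  1.4308] M [-0.0322  0.1157 -0.0022] 0.09295474336191022 [-0.1586 -0.2355  2.0181 -0.0002  1.362   0.305 ]
tip [0.45574845 0.00486261 0.04740742]
```

View pics/side11c.png

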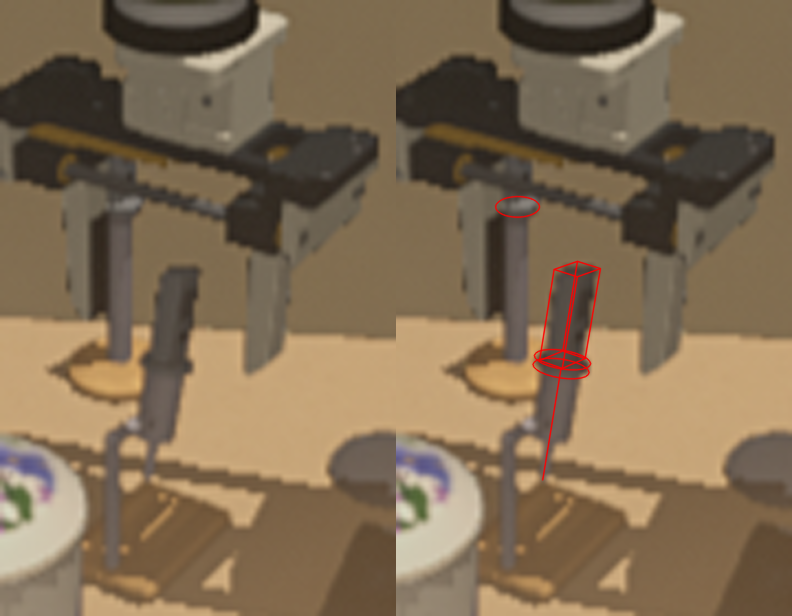

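Model and picture agree; the handle is between the fingers. Close.

Call:
play_rows:
  series:
    - [[1,0,0,0,0],[1,0,0,0,0],[1,0,0,0,0],[1,0,0,0,0],[1,0,0,0,0],[1,0,0,0,0],[1,0,0,0,0],[1,0,0,0,0]]
  force: 12

```text
t: 13.75
tool_pos: [0.4444, -0.0188, 0.1385]
orientation: [-2.672, -1.653, 0.0]
force: [-0.2, -0.9, 0.0]
opening: 0.0334
```

Call:
play_rows:
  series:
    - [[1,0,0,0,0],[1,0,0,0,0],[1,0,0,0,0],[1,0,0,0,0],[1,0,0,0,0]]

```text
t: 14.25
tool_pos: [0.4444, -0.0188, 0.1385]
orientation: [-2.672, -1.652, 0.0]
force: [-0.2, -1.2, -0.7]
opening: 0.0138
```

```bash
python3 st.py
```

```text
14.25 [ 0.4444 -0.0188  0.1385] yaw -26.526135531494226 zax [-0.0001  0.     -1.    ] F [-0.2394 -1.192  -0.7299] M [ 0.0018  0.1711 -0.0259] 0.0138012936341659 [-0.1576 -0.2373  2.0167 -0.      1.3623  0.3054]
```

Call:
play_rows:
  series:
    - [[1,-0.0012,-0.0023,0.0097,0],[1,-0.0035,-0.007,0.029,0],[1,-0.0058,-0.0116,0.0483,0],[1,-0.0081,-0.0162,0.0676,0],[1,-0.0104,-0.0208,0.087,0],[1,-0.0139,-0.0278,0.116,0],[1,-0.02,-0.0278,0.145,0],[1,-0.035,-0.0278,0.16,0.1]]

```text
t: 15.05
tool_pos: [0.4101, -0.0471, 0.302]
orientation: [2.583, 1.783, 0.004]
force: [-0.4, -0.8, -0.4]
opening: 0.0141
```

Call:
play_rows:
  series:
    - [[1,-0.01,0.04,0,0.1],[1,-0.01,0.08,0,0.2],[1,-0.01,0.12,0,0.3],[1,-0.01,0.16,0,0.4],[1,0,0.2,0,0.4],[1,0.02,0.24,0,0.4],[1,0.039,0.27,0,0.4],[1,0.039,0.288,0,0.4]]

```text
t: 15.85
tool_pos: [0.4494, 0.2434, 0.2986]
orientation: [-2.178, -2.263, -0.0]
force: [1.1, -1.6, -0.6]
opening: 0.0142
```

```bash
python3 st.py
```

```text
15.85 [0.4494 0.2434 0.2986] yaw 2.193595288758399 zax [-0.0001  0.0001 -1.    ] F [ 1.0784 -1.5862 -0.6431] M [-0.0229  0.0844 -0.0069] 0.014229218477768178 [ 0.396  -0.1301  1.6297  0.0001  1.642   0.3577]
```

Lower to tip z ≈ 0.13 and look.

Call:
play_rows:
  series:
    - [[1,0,0,-0.03,0],[1,0,0,-0.06,0],[1,0,0,-0.077,0],[1,0,0,-0.077,0],[1,0,0,-0.077,0]]

```text
t: 16.35
tool_pos: [0.4486, 0.2413, 0.2225]
orientation: [2.18, 2.262, 0.0]
force: [-0.0, -0.3, 0.9]
opening: 0.0139
```

```bash
python3 st.py
python3 ck.py side12 "(.4485,.2412,.222)" 15 92.1 .065 "(.4475,.267,.085)" .035 "(290,150,390,300)" 4
python3 - <<'E'
from ov import *
c=cap('top','top12');th=np.linspace(0,6.283,40)
R=rot(np.radians(92.1),np.radians(15));org=np.array([.4485,.2412,.227])-.035*R[:,2]
L=probe_lines(org,R,.065)[-1:]+[np.c_[.4475+.013*np.cos(th),.267+.013*np.sin(th),0*th+.085]]
box=(245,200,305,245);a=draw(c,[],box,6.5,'pics/x.png');b=draw(c,L,box,6.5,'pics/x.png');cv2.imwrite('pics/t12o.png',np.hstack([a,b]))
E
```

```text
16.35 [0.4486 0.2413 0.2225] yaw 2.1116616295790682 zax [ 0.0003  0.0001 -1.    ] F [-0.0444 -0.2997  0.9165] M [-0.0334  0.0368  0.0584] 0.013861629929912812 [ 0.3929 -0.112   1.7507 -0.      1.5026  0.356 ]
tip [0.44755159 0.26706452 0.13040742]
```

View pics/side12c.png

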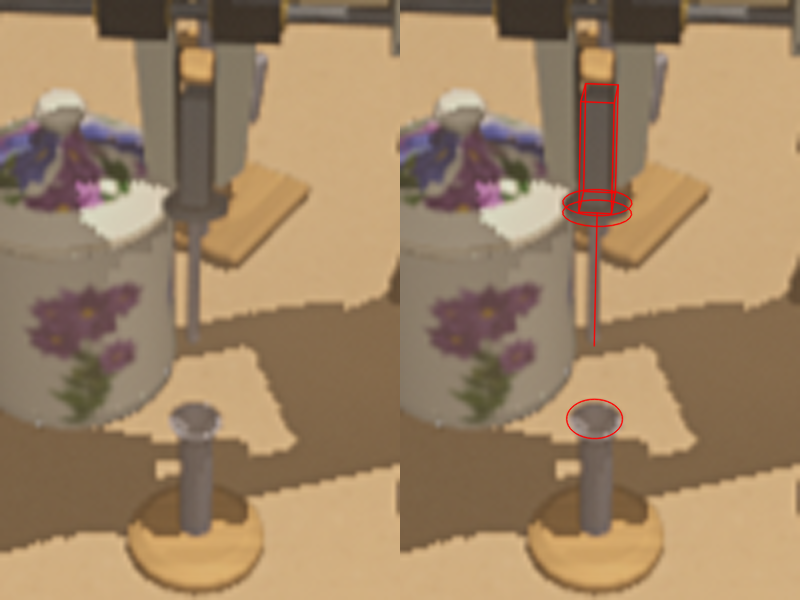

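View pics/t12o.png

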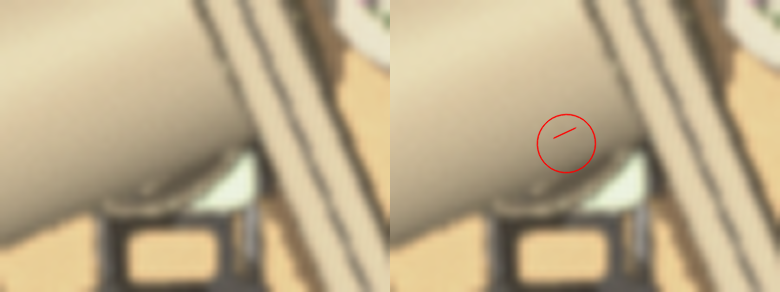

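Call:
play_rows:
  series:
    - [[1,0.0005,0,-0.02,0],[1,0.0005,0,-0.037,0],[1,0.0005,0,-0.048,0],[1,0.0005,0,-0.054,0],[1,0.0005,0.001,-0.058,0],[1,0.0005,0.0018,-0.061,0],[1,0.0005,0.0018,-0.061,0]]

```text
t: 17.15
tool_pos: [0.449, 0.2434, 0.1607]
orientation: [2.18, 2.262, 0.0]
force: [-0.6, -0.7, -1.0]
opening: 0.0139
```

```bash
python3 st.py
python3 ck.py side13 "(.449,.243,.161)" 15 92.1 .065 "(.4475,.267,.085)" .035 "(290,150,390,300)" 4
```

```text
17.15 [0.449  0.2434 0.1607] yaw 2.1291049598832186 zax [ 0.0002  0.0001 -1.    ] F [-0.5697 -0.7455 -0.9878] M [-0.048   0.1563 -0.0722] 0.013913304683981963 [ 0.3963 -0.0667  1.8221  0.      1.3858  0.3591]
tip [0.44805159 0.26886452 0.06940742]
```

View pics/side13c.png

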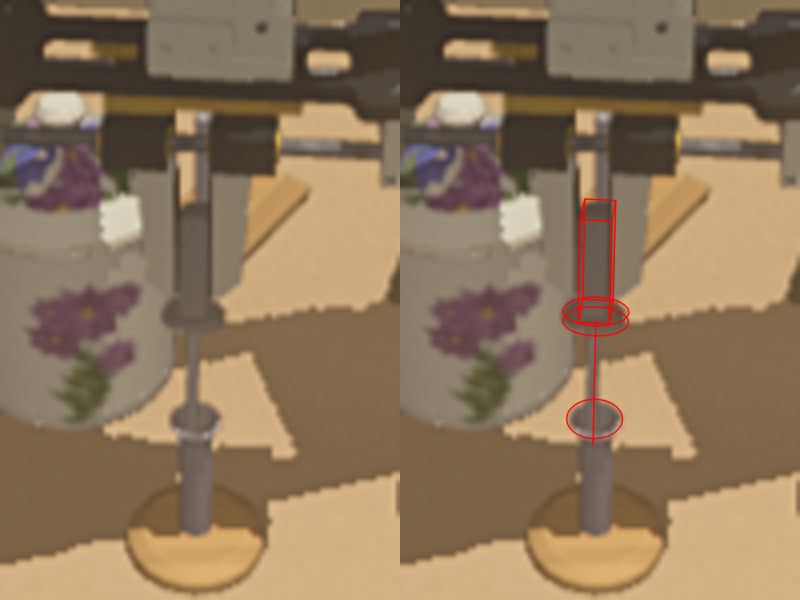

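Call:
play_rows:
  series:
    - [[1,-0.0002,0.004,0.0009,0],[1,-0.0003,0.008,0.0017,0],[1,-0.0005,0.0121,0.0024,0],[1,-0.0006,0.0162,0.0028,0],[1,-0.0008,0.0203,0.0031,0],[1,-0.0009,0.0243,0.0032,0],[1,-0.0009,0.0243,0.0032,0]]
  force: 5

```text
t: 17.9
tool_pos: [0.448, 0.2681, 0.1637]
orientation: [-2.179, -2.263, -0.0]
force: [0.8, -0.0, -0.7]
opening: 0.0144
```

```bash
python3 st.py
python3 ck.py side14 "(.448,.267,.164)" 0 92.1 .065 "(.4475,.267,.085)" .035 "(290,150,390,300)" 4
```

```text
17.9 [0.448  0.2681 0.1637] yaw 2.1528575887681325 zax [ 0.0001  0.0003 -1.    ] F [ 0.8373 -0.0179 -0.7262] M [-0.0839  0.0952  0.0046] 0.014441787732635394 [ 0.4409 -0.0377  1.7886  0.0002  1.3905  0.4033]
tip [0.448 0.267 0.069]
```

View pics/side14c.png

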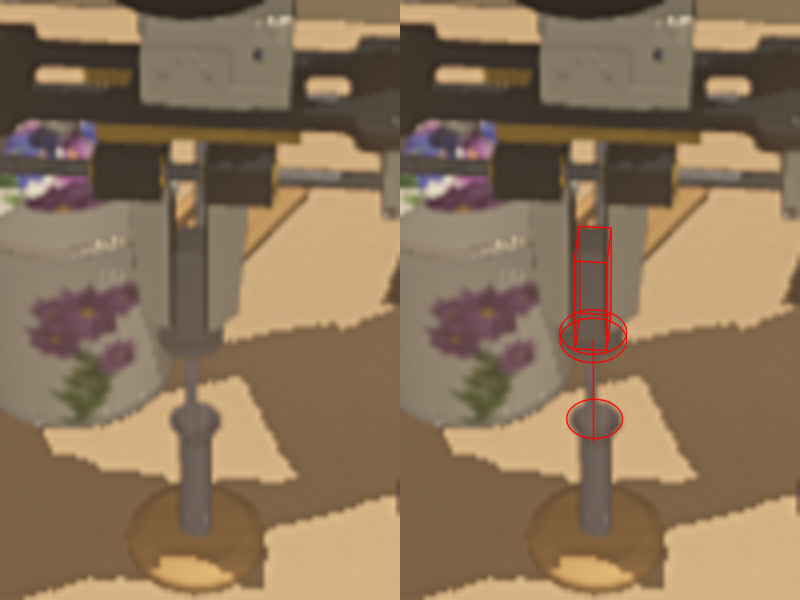

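Call:
play_rows:
  series:
    - [[1,-0.0008,0,0,0],[1,-0.0008,0,-0.005,0],[1,-0.0008,0,-0.01,0],[1,-0.0008,0,-0.015,0],[1,-0.0008,0,-0.02,0],[1,-0.0008,0,-0.02,0]]
  force: 20

```text
t: 18.55
tool_pos: [0.4467, 0.2672, 0.1425]
orientation: [-2.18, -2.262, 0.002]
force: [-0.4, -0.1, 0.1]
opening: 0.014
```

```bash
python3 st.py
python3 ck.py side15 "(.4475,.2675,.144)" 0 92.1 .065 "(.4475,.267,.085)" .035 "(290,150,390,300)" 4
```

```text
18.55 [0.4467 0.2672 0.1425] yaw 2.113654512655159 zax [-0.0015 -0.0007 -1.    ] F [-0.3807 -0.0873  0.1124] M [-0.1125  0.0336 -0.0003] 0.014006559373746591 [ 0.4405 -0.0216  1.8128  0.      1.352   0.4036]
tip [0.4475 0.2675 0.049 ]
```

View pics/side15c.png

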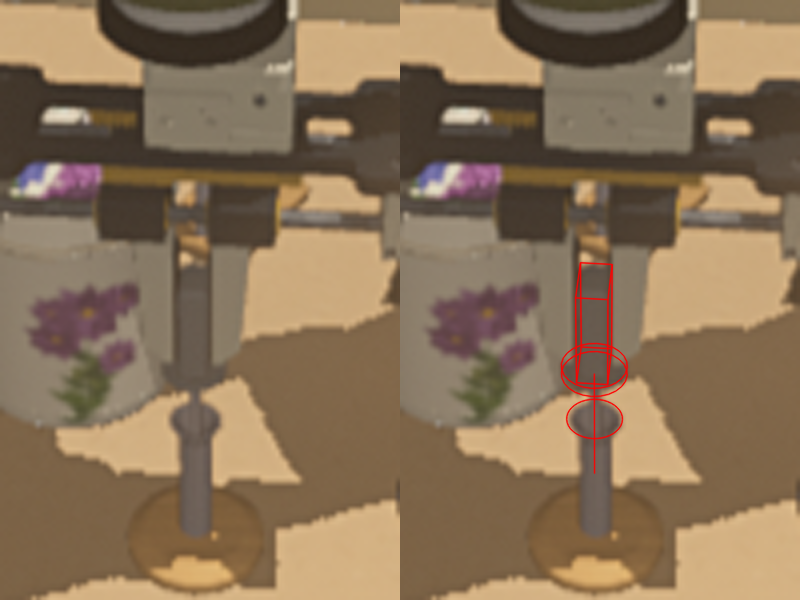

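Call:
play_rows:
  series:
    - [[1,0,0,-0.006,0],[1,0,0,-0.012,0],[1,0,0,-0.018,0],[1,0,0,-0.024,0],[1,0,0,-0.028,0],[1,0,0,-0.028,0]]

```text
t: 19.2
tool_pos: [0.4469, 0.2674, 0.1149]
orientation: [-2.18, -2.262, 0.001]
force: [0.5, 0.5, 0.1]
opening: 0.0138
```

Call:
play_rows:
  series:
    - [[1,0,0,-0.001,0],[1,0,0,-0.002,0],[1,0,0,-0.002,0]]

```text
t: 19.5
tool_pos: [0.447, 0.2674, 0.1145]
orientation: [-2.18, -2.262, 0.001]
force: [-3.3, -2.9, 7.4]
opening: 0.0137
```

```bash
python3 st.py
```

```text
19.5 [0.447  0.2674 0.1145] yaw 2.1228957833490916 zax [-0.0005 -0.0002 -1.    ] F [-3.3029 -2.8758  7.4088] M [-0.4685  0.777  -0.022 ] 0.013722456884816043 [ 0.4407  0.0071  1.8382 -0.      1.2969  0.4037]
```

Call:
play_rows:
  series:
    - [[1,0,0,-0.001,0],[1,0,0,-0.002,0],[1,0,0,-0.002,0]]

```text
t: 19.8
tool_pos: [0.4471, 0.2678, 0.1141]
orientation: [-2.179, -2.262, -0.0]
force: [-9.6, -2.6, 20.6]
opening: 0.0141
```

Call:
play_rows:
  series:
    - [[1,0,0,0.0025,0],[-1,0,0,0.0025,0],[-1,0,0,0.0025,0],[-1,0,0,0.0025,0],[-1,0,0,0.0025,0],[-1,0,0,0.0025,0],[-1,0,0,0.0025,0],[-1,0,0,0.0025,0]]

```text
t: 20.6
tool_pos: [0.4472, 0.2675, 0.1142]
orientation: [-2.18, -2.262, 0.0]
force: [-0.6, -0.6, -0.2]
opening: 0.0651
```

Call:
play_rows:
  series:
    - [[-1,0,0,0.02,0],[-1,0,0,0.05,0],[-1,0,0,0.08,0],[-1,0,0,0.11,0],[-1,0,0,0.14,0],[-1,-0.03,0,0.16,0],[-1,-0.07,0,0.16,0],[-1,-0.1,0,0.16,0]]

```text
t: 21.4
tool_pos: [0.3462, 0.2676, 0.2752]
orientation: [2.18, 2.262, 0.002]
force: [0.1, -0.1, -0.5]
opening: 0.0932
```

```bash
python3 st.py
python3 ck.py side16 "(.4475,.267,.115)" 0 92.1 .065 "(.4475,.267,.085)" .035 "(290,150,390,300)" 4
python3 -c "
from h import *
cap('top','top16')"
```

```text
21.4 [0.3462 0.2676 0.2752] yaw 2.102638741158852 zax [ 0.0011  0.001  -1.    ] F [ 0.1277 -0.1492 -0.5215] M [-0.0471  0.0487  0.0192] 0.09320729407658357 [ 0.5405 -0.3373  1.8471  0.0003  1.6303  0.5039]
tip [0.4475 0.267  0.02  ]
```

View pics/side16c.png

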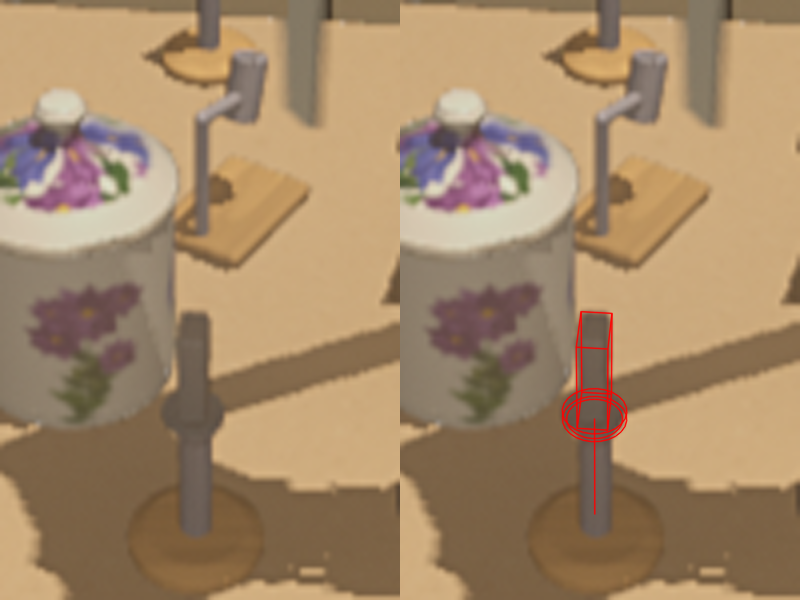

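View pics/top16.png

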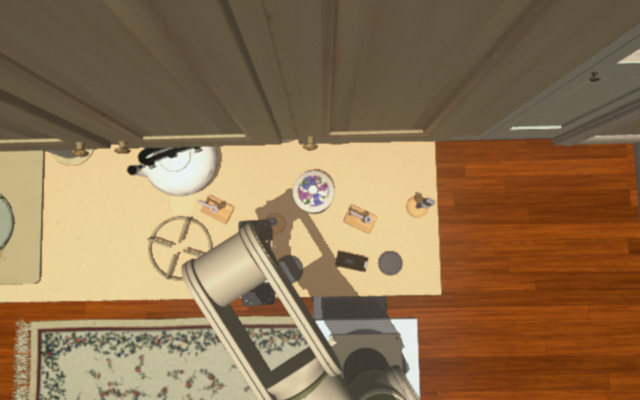

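View pics/side16.png

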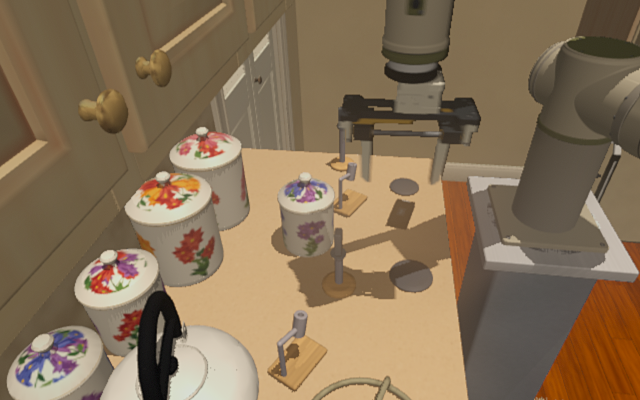

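```bash
python3 - <<'E'
from h import *
a=dict(np.load('top0.npz'));b=dict(np.load('top16.npz'))
g=lambda c:cv2.cvtColor(c['color'][162:218,285:342],cv2.COLOR_RGB2GRAY).astype(np.float32)
print(cv2.phaseCorrelate(g(a),g(b)))
s=dict(np.load('side0.npz'));s2=dict(np.load('side16.npz'))
g=lambda c:cv2.cvtColor(c['color'][172:255,272:336],cv2.COLOR_RGB2GRAY).astype(np.float32)
print(cv2.phaseCorrelate(g(s),g(s2)))
robot.close_job()
E
```

```text
((-0.1028218227524178, 0.06337619040101572), 0.7820252784093221)
((-0.06561437052545926, 0.026473252556023397), 0.8914670088224941)
the job is handed in; nothing more can be done
```

Both thermometers are put away upright: the long one went into the taller tube first, then the short one into the shorter tube. I handed the job in at about 21.5 s of robot time, with the gripper open and clear of everything.

For each probe I pulled it out along its 15° lean and set the tip in the tube's funnel. I then swung the handle upright in a light grip and pressed it down with a 20 N grip until it met a hard stop.

- **Seating:** The stops came within 1 mm of the height expected with the flange on the rim (tool at 0.1497 m against 0.150 m, and 0.1141 m against 0.115 m). The pressing force reached about 23 N and 21 N. Side-camera pictures taken after each release showed both flanges flush and the handles upright.
- **Jar:** Between the first and last pictures it shows no shift beyond 0.1 pixel in either camera, roughly 0.3 mm.
- **Limits of the checks:** In the last side picture the gripper hides most of the long probe. Its flush seating was seen just after release, and the last top view shows it still in place. For the short probe the arm blocked the top view while the tip was lined up, so I used the side camera alone. No check failed; the pictures agreed with my measurements to about 2 mm.

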